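# Run the cezve in under its clamp and hold the boil dial on the third click

### The arm

A 7-joint arm with a two-finger parallel gripper is mounted at the origin on the work surface. World frame = base frame: x ahead of the robot, y to its left, z up, the work surface at z = 0. Lengths are in mm, angles in rad, forces in N, time in s.
With the tool pointing down it reaches from about 400 to 875 mm from the base axis. Payload 4.4 kg.
Tool frame: the origin (TCP) lies midway between the tips of the shut fingers; the grasp point (between the pads) lies 19 mm behind it; z points along the fingers, y is the line along which they close (so a half turn about z gives the same grasp; the last joint's range is limited). The gripper opens to 85 mm and grips with 20 to 120 N. Pads are 22 mm wide; open, the fingers measure 114 mm over their backs; the gripper's body (76 mm by 85 mm) begins 54 mm behind the grasp point. The pads swing forward as they close: fully open they stand 13 mm farther back than shut.
Start: joints at [1.121, 0.628, 0.038, 1.517, -0.027, 0.996, -0.02], TCP at [243.418, -602.715, 231.313] pointing down, gripper open.
Joint ranges: [-3.06, 3.06], [-0.37, 2.12], [-1.25, 1.32], [0.18, 2.47], [-1.1, 4.24], [0.23, 1.98], [-2.94, 2.94]. Speed limits (rad/s): [2.57, 2.57, 3.14, 3.14, 3.14, 3.14, 3.14].

### API

Orientations are given as a unit quaternion [x, y, z, w].
In Python, from cell import monitor, viewer, arm, spot_in, masks_of, spot_point gives the robot as it stands. The module is installed in compiled form; this text tells all that it offers.
- The arm moves only by the shell command python3 -m crank 'ROWS' [OPENING] [FORCE]. ROWS is a JSON object of lists of equal length, an entry for each row: "dp": the shift along the tool's x, y, z in cm, a list of three; "turn": the turn, a rotation vector about the tool's x, y, z in rad, a list of three. A call has 1 to 5 rows; each row is the pose to reach, as a shift and turn from the pose commanded when the call began, along the tool's axes at that moment; what a row does not reach only later rows make up. A row lasts 1/12 s, in which the tool goes at most 41.7 mm and 7.16 degrees, less where a joint would pass 70% of its speed; a pose out of reach is approached as far as the arm can. A call with a gripper value outside its range is refused whole. OPENING is the opening, from -1 (shut) to 1 (fully open), so that 0 is half open, set as the call begins (- or left out, the last holds). The fingers move at their own pace and stop on an object; FORCE is the grip in N (left out, the last holds). Time passes only in rows, so rows that repeat a pose let the fingers close. It gives the time, the measured TCP pose, the force, the opening and the grip force at its end, in the units of the state.
- monitor.observe(): the state, without advancing time (a new reading comes with each control period).
- viewer.snapshot(name): name is "scene" or "top" or "wrist"; returns a dict with "pixels" (384x512x3 uint8, blue, green, red), "z_map" (384x512 float32, mm along the optical axis (not along the pixel's ray), 0 where there is no reading), "intrinsics" (3x3 intrinsics, pixels), "R" (3x3) and "t" (3): a world point X has camera coordinates R X + t. Camera axes: x right, y down, z forward; pixel columns grow to the right and rows downward; lengths in mm; the calibration is good to about 2 mm. A picture is of the moment at which its call begins.
- arm.finish_job(): hands the job in; it is judged then, once.
Trained networks look in a picture, given as the dict that the camera call returned (one of the last four; its "shot" number tells which), for a name from the list of things; names that differ only in an ending like _2 or _b are one class to them, and where a whole thing is asked for, a point or a joint stands for the part that bears it (a point fixed in the world has none). Each returns a list of dicts, best first, with "p" (0 to 1); they miss things now and then, are a little off and sometimes report something else, mostly with a low value. They report only what shows in the picture. A call takes as long as a camera call.
- spot_in(name, picture): "bbox" ([left, top, width, height] in pixels, round what is visible of it).
- masks_of(name, picture): "pixels" (384x512 bool, what is visible of it) and "bbox" ([left, top, width, height] in pixels, round what is visible of it).
- spot_point(name, picture): "at" ([column, row] in pixels: a listed point, or the origin of a listed thing).
The state is a dict: "time_s": time; "joints": joint angles; "joint_velocities": joint speeds; "joint_torque": joint torques, N m; "tool_pos": TCP position; "orientation": TCP orientation; "ft_force": force on the tool from outside, world axes, zero at the start; "torque": the same for the moment, N m; "gripper_width": finger opening in mm; "grip_force": force on a finger pad.
Only numpy, scipy, OpenCV 4.12 (cv2) and the standard library are available. Lean on these libraries where they do the work, as an engineer would, in place of code of your own. Each camera call takes 0.05 s, during which the arm holds its last target. There are 200 camera calls.

### The job

On the small electric coffee maker, loosen the clamp knob on the cezve cradle (counter-clockwise), slide the cradle all the way to its stop next to the dial so that the cezve stands over the heating ring, and tighten the clamp again. Then turn the spring-return dial clockwise past its first two clicks to the third and keep holding it there: finish with the dial still in the gripper at the third click, because it springs back when let go. Leave the cups, saucers, sugar jar, tin and spoon where they are.

Things in the scene. Friction and masses are not known exactly. Their poses are not given: they have to be found in the camera images.
- maker: the electric cezve maker, fixed: a flat aluminium deck 240 (x) by 400 (y) mm, deck top 55 mm above the counter. Origin: centre of its underside on the counter; x points away from its front edge, y to its left (seen from the front edge), z up. A dark heating ring 84 mm across lies flush in the deck at (35, 10) mm; the cradle runs on rails along y, the dial stands at the -y end of the deck
- cradle (a joint): position of the sliding steel cradle along the maker's y axis, m: 0 = fully home against its stop, cezve over the ring; it starts 0.06 to 0.11 away, towards +y. Free, it slides with 1.5 N of friction; clamped, it is held by a brake shoe (tens of N). Travel 0 to 0.115
- cezve_rim (a point): centre of the mouth of the stainless steel cezve, 132 mm above the counter. The cezve (84 mm across at the foot, 66 at the mouth, 71 high, dark wooden handle rising away to the back left to 172 mm above the counter) is clipped into the cradle, an open frame 199 (x) by 116 (y) mm, 12 mm thick, top 70.5 mm above the counter. It moves with the cradle; axes as the maker's
- clamp (a joint): angle of the clamp knob, rad, grows counter-clockwise seen from above: 0 = fully tight (stop), starts 0 to 0.25. The brake lets go at 0.8; range 0 to 1.45 (stop). It stays where it is left; 0.05 to 0.25 N m to turn
- clamp_grip (a point): on the axis of the clamp knob, mid-height of its grip, 96.5 mm above the counter. The knob stands upright on the cradle's front bar, 115 mm from the cezve axis towards the maker's front edge, and travels with the cradle: a black bar grip 50 long, 12 wide, 28 mm high on a 22 mm round stem 12 mm high. x of this frame = the bar's long direction, z up; it turns with the knob (bar along the maker's x at joint 0). The cradle may be moved by the gripped knob
- dial (a joint): angle of the dial, rad, grows clockwise seen from above: 0 = rest stop, where it starts. Clicks at 0.385, 0.77 and 1.155 (third), end stop 1.27. A spring (0.12 N m at rest, 0.17 at the third click, up to 0.09 more or less over the clicks) drives it back to 0 from anywhere when let go
- dial_grip (a point): on the dial's upright axis, mid-height of its grip, 77 mm above the counter, at (-60, -140) mm in the maker's frame. The dial is a black bar grip 50 long, 12 wide, 28 mm high standing on a 56 mm round skirt 8 mm thick on the deck, with a white line at the end that points to small studs on the deck: rest and three clicks. x of this frame = the bar's long direction, towards the white line, z up; it turns with the dial (along the maker's x at rest)
- saucer_a: bystander: white saucer, 112 across, 12 high, origin under its centre; right of the maker
- cup_a: bystander: white cup, 62 across, 52 high, standing on saucer_a, origin under its centre
- saucer_b: bystander: a second such saucer, left of the maker, beyond the jar
- cup_b: bystander: a second such cup, on saucer_b
- sugar_jar: bystander: glass sugar jar with closed steel lid, 80 across, 114 high, origin under its centre; left of the maker
- spoon: bystander: wooden spoon 200 long, lying in front of the maker
- tin: bystander: plain metal tin, 72 across, 120 high, right of the maker, beyond saucer_a

How it is judged (in metres and radians):
On the way, in this order (a step that is already met when the one before it is completed fails the run):
1. the clamp knob is loosened until the cradle is free (value of joint clamp above 0.75 rad), for 0.1 s.
2. the cradle is slid home to its stop (value of joint cradle below 0.006 m), for 0.2 s.
3. the clamp is tightened again with the cradle home (value of joint clamp below 0.45 rad and value of joint cradle below 0.006 m), for 0.2 s.
4. the dial is turned past two clicks to the third (value of joint dial above 1 rad), for 0.3 s.
At the end, for the whole second after the job is handed in: The cradle is within 6 mm of its stop, the clamp knob is back within 0.45 rad of fully tight, and the dial is held by the fingers at the third click (beyond 1.0 rad, with the fingers touching it) through the last second (all of step 3 and value of joint dial above 1 rad and contact force between the fingers and dial above 1 N); the arm keeps its last pose, push and grip.
It fails at once if a bystander is shifted by more than 20 mm (distance of any of saucer_a, saucer_b, cup_a, cup_b, sugar_jar, spoon, tin from where it was at the start of the episode above 0.02 m).
It also fails if it takes over 58 s, if anything falls off the work surface, if the arm or the gripper's body presses on something with over 40 N, if the wrist force passes 120 N, or if a joint passes its speed limit or range.

## Working session

There is one attempt and no reset: what is moved stays moved. The work goes in short steps, Python scripts to look and compute and a shell command to move; the robot and the scene stay as the last step left them, time stands still between calls to the robot, and variables do not carry over. Pictures are saved under pics/ and viewed, at most 10 in all, crops included, and the job is handed in when it is done.

```bash
mkdir -p pics
cat > h.py <<'E'
import numpy as np, cv2
from cell import monitor, viewer, arm, spot_in, masks_of, spot_point
from scipy.spatial.transform import Rotation as R
def ray(p,uv,z):
    K=p["intrinsics"];Rm=np.array(p["R"]);t=np.array(p["t"])
    d=Rm.T@np.linalg.inv(K)@np.array([uv[0],uv[1],1.]);c=-Rm.T@t
    return c+d*(z-c[2])/d[2]
def cloud(p):
    K=p["intrinsics"];z=p["z_map"];v,u=np.indices(z.shape)
    c=np.stack([(u-K[0][2])/K[0][0]*z,(v-K[1][2])/K[1][1]*z,z],-1)
    return (c-np.array(p["t"]))@np.array(p["R"])
def tool(target):
    s=monitor.observe();return R.from_quat(s["orientation"]).inv().apply(np.array(target)-s["tool_pos"])/10
E
python3 - <<'E'
from h import *
s=monitor.observe();print(s["time_s"],s["tool_pos"],s["orientation"],R.from_quat(s["orientation"]).as_matrix().round(2).tolist(),s["gripper_width"])
for n in("top","scene"):
    p=viewer.snapshot(n);cv2.imwrite(f"pics/{n}1.png",p["pixels"])
    for k,z in(("clamp_grip",96.5),("dial_grip",77),("cezve_rim",132),("maker",0),("sugar_jar",0),("saucer_a",0),("tin",0),("spoon",0),("saucer_b",0)):
        print(n,k,[(np.round(d["at"]),round(d["p"],2),ray(p,d["at"],z).round()) for d in spot_point(k,p)[:2]])
E
```

```text
0.0 [ 243.19605454 -602.10902799  230.38604528] [ 9.81640075e-01  1.90740269e-01 -1.84074431e-04 -9.37299483e-04] [[0.93, 0.37, -0.0], [0.37, -0.93, 0.0], [-0.0, -0.0, -1.0]] 85.64431395806493
top clamp_grip [(array([271., 243.]), 0.72, array([485.,  12.,  96.]))]
top dial_grip [(array([369., 225.]), 0.81, array([ 528., -223.,   77.]))]
top cezve_rim []
top maker [(array([305., 214.]), 0.62, array([567., -79.,   0.]))]
top sugar_jar [(array([202., 247.]), 0.96, array([482., 186.,   0.]))]
top saucer_a [(array([424., 237.]), 0.88, array([ 507., -385.,    0.])), (array([194., 193.]), 0.67, array([624., 211.,   0.]))]
top tin [(array([403., 168.]), 0.97, array([ 690., -346.,    0.]))]
top spoon [(array([306., 280.]), 0.85, array([400., -80.,   0.]))]
top saucer_b [(array([424., 237.]), 0.88, array([ 507., -385.,    0.])), (array([194., 193.]), 0.67, array([624., 211.,   0.]))]
scene clamp_grip [(array([236., 167.]), 0.6, array([479.,  33.,  96.]))]
scene dial_grip [(array([168., 212.]), 0.82, array([ 514., -214.,   77.]))]
scene cezve_rim [(array([255., 184.]), 0.97, array([601.,  19., 132.]))]
scene maker [(array([223., 226.]), 0.79, array([580., -79.,   0.]))]
scene sugar_jar [(array([278., 178.]), 0.62, array([506., 173.,   0.]))]
scene saucer_a [(array([310., 195.]), 0.69, array([622., 208.,   0.])), (array([119., 255.]), 0.61, array([ 513., -372.,    0.]))]
scene tin [(array([154., 294.]), 0.75, array([ 683., -349.,    0.])), (array([227., 227.]), 0.48, array([591., -72.,   0.]))]
scene spoon [(array([197., 190.]), 0.82, array([408., -70.,   0.]))]
scene saucer_b [(array([310., 195.]), 0.69, array([622., 208.,   0.])), (array([119., 255.]), 0.61, array([ 513., -372.,    0.]))]
```

View pics/top1.png

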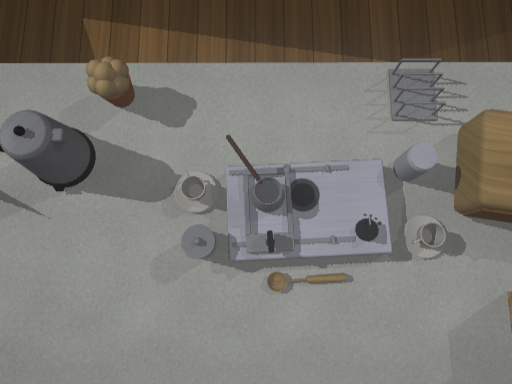

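Run:
```python
from h import *
p=viewer.snapshot("top");X=cloud(p)
z=X[...,2]
# deck points
m=(abs(z-55)<5)&(X[...,0]>380)&(X[...,0]<760)&(abs(X[...,1]+80)<260)
m=cv2.morphologyEx(m.astype(np.uint8),cv2.MORPH_OPEN,np.ones((3,3)))>0
print("deck rect",cv2.minAreaRect(X[m][:,:2].astype(np.float32)),m.sum())
for k,lo,hi,c in(("clamp",100,118,(485,15)),("dial",80,100,(524,-220))):
    m=(z>lo)&(z<hi)&(np.hypot(X[...,0]-c[0],X[...,1]-c[1])<35)
    print(k,m.sum(),X[m].mean(0).round(1) if m.any() else 0,cv2.minAreaRect(X[m][:,:2].astype(np.float32)) if m.sum()>3 else 0)
```

```text
deck rect ((574.5818481445312, -79.38966369628906), (239.68649291992188, 399.86260986328125), 2.693897247314453) 11014
clamp 114 [489.8  14.9 110.6] ((490.1380920410156, 14.795888900756836), (48.83209991455078, 11.830129623413086), 5.032842636108398)
dial 129 [ 520.4 -220.3   90.3] ((520.7028198242188, -221.66433715820312), (48.99984359741211, 13.389854431152344), 2.92333984375)
```

The top view shows the maker, with the clamp knob at about (270,242) and the dial at about (367,229). Depth fits agree with the given sizes: maker yaw 2.7°, cradle at about 88 mm, clamp at about 0.04 rad. I'll move above the knob.

```bash
for i in 1 2 3; do python3 -m crank '{"dp":[[2.75,-2.9,0],[5.5,-5.8,0],[8.25,-8.7,0],[11,-11.6,0],[13.75,-14.5,0]],"turn":[[0,0,0],[0,0,0],[0,0,0],[0,0,0],[0,0,0]]}' 1 40|tail -c 400; done
python3 -m crank '{"dp":[[2.2,-2.3,1.5],[4.5,-4.7,3],[4.5,-4.7,5],[4.5,-4.7,5],[4.5,-4.7,5]],"turn":[[0,0,0.1],[0,0,0.2],[0,0,0.296],[0,0,0.296],[0,0,0.296]]}'
python3 - <<'E'
from h import *
s=monitor.observe();print(s["time_s"],s["tool_pos"],R.from_quat(s["orientation"]).as_matrix().round(3).tolist())
p=viewer.snapshot("wrist");cv2.imwrite("pics/w1.png",p["pixels"]);X=cloud(p);z=X[...,2]
m=(z>100)&(z<118)&(np.hypot(X[...,0]-490,X[...,1]-15)<40)
print(m.sum(),X[m].mean(0).round(1),cv2.minAreaRect(X[m][:,:2].astype(np.float32)))
print([(d["at"],d["p"],ray(p,d["at"],96.5).round(1)) for d in spot_point("clamp_grip",p)])
print(tool([490,15,79]))
E
```

```text
time_s: 1.47
tool_pos: [317.0, -415.1, 231.4]
orientation: [0.982, 0.191, 0.0, 0.0]
ft_force: [0.7, -0.4, -0.3]
gripper_width: 85.3
grip_force: 0.0
time_s: 1.88
tool_pos: [390.3, -229.1, 231.7]
orientation: [0.982, 0.191, 0.0, 0.0]
ft_force: [1.0, -0.5, 0.4]
gripper_width: 85.2
grip_force: 0.0
time_s: 2.3
tool_pos: [463.6, -43.0, 231.7]
orientation: [0.982, 0.191, 0.0, 0.0]
ft_force: [-0.3, -0.5, 0.6]
gripper_width: 85.7
grip_force: 0.0
time_s: 2.72
tool_pos: [486.2, 15.1, 180.8]
orientation: [0.999, 0.045, -0.001, 0.0]
ft_force: [-0.3, -0.2, 0.5]
gripper_width: 85.4
grip_force: 0.0
2.7167 [486.2082237   15.14835806 180.83317788] [[0.996, 0.091, -0.003], [0.091, -0.996, -0.001], [-0.003, 0.001, -1.0]]
1263 [492.3  16.4 110.8] ((490.0984802246094, 16.208887100219727), (49.71849822998047, 11.99606990814209), 4.89600133895874)
[([254.9, 190.7], 0.6, array([488.9,  16.1,  96.5]))]
[ 0.26219625 -0.0653908  10.3162231 ]
```

```bash
python3 -m crank '{"dp":[[0.35,-0.1,3],[0.35,-0.1,6],[0.35,-0.1,8.5],[0.35,-0.1,10.1],[0.35,-0.1,10.1]],"turn":[[0,0,0],[0,0,0],[0,0,0],[0,0,0],[0,0,0]]}'
for i in 1 2; do python3 -m crank '{"dp":[[0,0,0],[0,0,0],[0,0,0],[0,0,0],[0,0,0]],"turn":[[0,0,0],[0,0,0],[0,0,0],[0,0,0],[0,0,0]]}' -1 60;done
python3 -c "
from h import *;s=monitor.observe();print(s['ft_force'],s['torque'])"
```

```text
time_s: 3.23
tool_pos: [489.1, 15.2, 78.8]
orientation: [0.999, 0.043, -0.002, 0.0]
ft_force: [-0.6, 0.0, 0.7]
gripper_width: 85.3
grip_force: 0.0
time_s: 3.65
tool_pos: [491.3, 16.8, 81.4]
orientation: [0.999, 0.044, 0.001, -0.0]
ft_force: [-0.7, -0.4, -0.4]
gripper_width: 25.5
grip_force: 0.0
time_s: 4.07
tool_pos: [491.4, 16.8, 82.5]
orientation: [0.999, 0.044, 0.001, -0.0]
ft_force: [-3.7, -0.4, 20.5]
gripper_width: 11.2
grip_force: 91.7
[-3.6749142  -0.38589175 20.45820889] [-0.01273578  0.78399883 -0.09403598]
```

```bash
python3 -m crank '{"dp":[[0,0,-0.3],[0,0,-0.3],[0,0,-0.3]],"turn":[[0,0,0],[0,0,0],[0,0,0]]}' 
python3 -m crank '{"dp":[[0,0,0],[0,0,0],[0,0,0],[0,0,0],[0,0,0]],"turn":[[0,0,-0.11],[0,0,-0.22],[0,0,-0.33],[0,0,-0.44],[0,0,-0.55]]}'
python3 -m crank '{"dp":[[0,0,0],[0,0,0],[0,0,0],[0,0,0],[0,0,0]],"turn":[[0,0,-0.11],[0,0,-0.22],[0,0,-0.33],[0,0,-0.44],[0,0,-0.55]]}'
python3 -m crank '{"dp":[[0,0,0],[0,0,0],[0,0,0]],"turn":[[0,0,-0.05],[0,0,-0.05],[0,0,-0.05]]}'
python3 - <<'E'
from h import *
s=monitor.observe();print(s["time_s"],s["tool_pos"],R.from_quat(s["orientation"]).as_matrix().round(3).tolist(),s['torque'])
p=viewer.snapshot("top");X=cloud(p);cv2.imwrite("pics/t2.png",cv2.resize(p["pixels"][140:280,180:400],None,fx=3,fy=3))
th=np.radians(2.69)
print(tool([494.2,-73.2,s["tool_pos"][2]]), tool(np.array(s["tool_pos"])+[88*np.sin(th),-88*np.cos(th),0]))
E
```

```text
time_s: 4.32
tool_pos: [491.3, 16.7, 83.0]
orientation: [0.999, 0.044, 0.001, 0.0]
ft_force: [3.4, -0.7, -9.9]
gripper_width: 10.5
grip_force: 79.4
time_s: 4.73
tool_pos: [490.9, 17.7, 83.0]
orientation: [0.949, 0.316, 0.0, -0.0]
ft_force: [3.1, 2.4, -11.4]
gripper_width: 10.6
grip_force: 79.1
time_s: 5.15
tool_pos: [490.1, 17.3, 82.9]
orientation: [0.827, 0.562, -0.0, -0.001]
ft_force: [1.1, 1.3, -8.7]
gripper_width: 10.9
grip_force: 79.5
time_s: 5.4
tool_pos: [490.0, 17.1, 82.9]
orientation: [0.815, 0.58, -0.0, -0.001]
ft_force: [0.6, 2.4, -10.3]
gripper_width: 10.9
grip_force: 79.3
5.4 [489.96269563  17.10774789  82.90183519] [[0.328, 0.945, -0.001], [0.945, -0.328, 0.0], [-0.0, -0.001, -1.0]] [ 0.39095338 -0.26675938  0.11651964]
[-8.38973699e+00  3.35566297e+00 -1.30007526e-03] [-8.16607320e+00  3.26668984e+00 -1.23253410e-03]
```

View pics/t2.png

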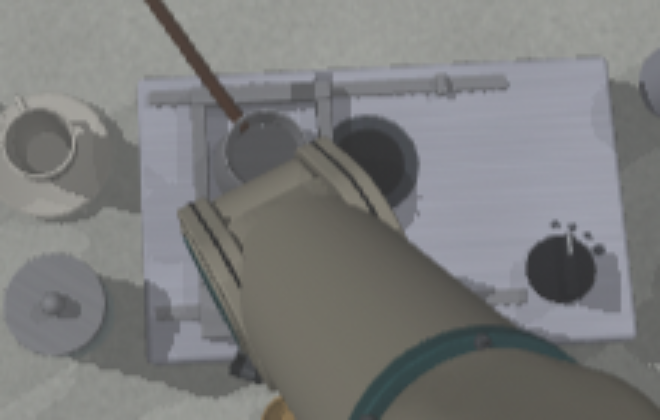

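The arm hides the knob, but the cezve at (265,150) and the ring beside it are visible and nothing was disturbed. The tool turned 66° with the knob in its grip, so I'll slide the cradle now.

```bash
python3 -m crank '{"dp":[[-1.6,0.64,0],[-3.2,1.28,0],[-4.8,1.92,0],[-6.4,2.56,0],[-7.4,2.96,0]],"turn":[[0,0,0],[0,0,0],[0,0,0],[0,0,0],[0,0,0]]}'
python3 -m crank '{"dp":[[-0.4,0.16,0],[-0.8,0.32,0],[-1.1,0.44,0],[-1.3,0.52,0],[-1.3,0.52,0]],"turn":[[0,0,0],[0,0,0],[0,0,0],[0,0,0],[0,0,0]]}'
python3 - <<'E'
from h import *
s=monitor.observe();print(s["time_s"],s["tool_pos"],s["ft_force"],s["torque"])
p=viewer.snapshot("top");X=cloud(p);z=X[...,2]
m=(abs(z-132)<4)&(X[...,0]>560)&(X[...,0]<680)&(abs(X[...,1]+70)<60)
print(m.sum(),X[m].mean(0))
print([(d["p"],ray(p,d["at"],132).round(1)) for d in spot_point("cezve_rim",p)])
E
```

```text
time_s: 5.87
tool_pos: [493.8, -64.2, 82.9]
orientation: [0.815, 0.579, -0.001, -0.0]
ft_force: [1.2, 2.1, -11.5]
gripper_width: 11.0
grip_force: 78.9
time_s: 6.28
tool_pos: [494.1, -69.6, 82.9]
orientation: [0.813, 0.582, 0.002, -0.004]
ft_force: [-1.3, 14.6, -11.0]
gripper_width: 10.9
grip_force: 79.2
6.2833 [494.13324043 -69.63964371  82.94665676] [ -1.28674564  14.60473473 -10.97317544] [ 3.05905251  0.25857305 -0.11381824]
152 [627.75261635 -57.29642812 132.05313352]
[(0.94, array([603.7, -67.9, 132. ]))]
```

Force at the stop is 14.6 N, and the rim at y ≈ -67.9 matches the predicted -67.8, so the cradle is home. I'll tighten the clamp.

```bash
python3 -m crank '{"dp":[[0,0,0],[0,0,0],[0,0,0],[0,0,0],[0,0,0]],"turn":[[0,0,0.11],[0,0,0.22],[0,0,0.33],[0,0,0.44],[0,0,0.55]]}'
python3 -m crank '{"dp":[[0,0,0],[0,0,0],[0,0,0],[0,0,0],[0,0,0]],"turn":[[0,0,0.11],[0,0,0.22],[0,0,0.33],[0,0,0.44],[0,0,0.55]]}'
python3 -m crank '{"dp":[[0,0,0],[0,0,0],[0,0,0],[0,0,0],[0,0,0]],"turn":[[0,0,0.06],[0,0,0.06],[0,0,0.06],[0,0,0.06],[0,0,0.06]]}'
python3 - <<'E'
from h import *
s=monitor.observe();print(s["time_s"],s["tool_pos"],s["ft_force"],s["torque"])
E
python3 -m crank '{"dp":[[0,0,0],[0,0,0],[0,0,0],[0,0,0],[0,0,0]],"turn":[[0,0,0],[0,0,0],[0,0,0],[0,0,0],[0,0,0]]}' 1
python3 -m crank '{"dp":[[0,0,-1.5],[0,0,-4],[0,0,-7],[0,0,-8],[0,0,-8]],"turn":[[0,0,0],[0,0,0],[0,0,0],[0,0,0],[0,0,0]]}'
python3 - <<'E'
from h import *
s=monitor.observe();print(s["time_s"],s["tool_pos"],R.from_quat(s["orientation"]).as_matrix().round(3).tolist())
p=viewer.snapshot("wrist");cv2.imwrite("pics/w3.png",p["pixels"]);X=cloud(p);z=X[...,2]
m=(z>100)&(z<118)&(np.hypot(X[...,0]-494,X[...,1]+71)<40)
print(m.sum(),cv2.minAreaRect(X[m][:,:2].astype(np.float32)))
print(tool([521,-222,160]))
E
```

```text
time_s: 6.8
tool_pos: [495.0, -70.2, 83.0]
orientation: [0.941, 0.337, 0.001, -0.003]
ft_force: [1.5, 11.9, -12.1]
gripper_width: 11.0
grip_force: 78.7
time_s: 7.22
tool_pos: [495.4, -71.1, 83.0]
orientation: [0.998, 0.069, 0.0, -0.003]
ft_force: [2.8, 10.4, -12.0]
gripper_width: 11.0
grip_force: 78.7
time_s: 7.63
tool_pos: [495.5, -71.3, 83.0]
orientation: [0.999, 0.041, 0.0, -0.003]
ft_force: [3.1, 10.1, -12.5]
gripper_width: 11.1
grip_force: 78.7
7.6333 [495.45111565 -71.28289916  83.03412741] [  3.14484234  10.05882554 -12.52634954] [ 2.13313668 -0.58566309 -0.1026764 ]
time_s: 8.05
tool_pos: [495.2, -77.2, 83.8]
orientation: [0.999, 0.039, 0.0, 0.0]
ft_force: [-0.3, 0.1, -0.6]
gripper_width: 70.9
grip_force: 0.0
time_s: 8.47
tool_pos: [496.9, -77.3, 165.9]
orientation: [0.999, 0.039, 0.003, 0.001]
ft_force: [1.0, 0.8, -0.3]
gripper_width: 85.4
grip_force: 0.0
8.4667 [496.92681444 -77.30721917 165.90599848] [[0.997, 0.077, 0.006], [0.077, -0.997, -0.001], [0.006, 0.001, -1.0]]
1404 ((494.1543273925781, -71.46823120117188), (50.05941390991211, 11.881546974182129), 5.07706880569458)
[ 1.40028857 14.64229905  0.43868455]
```

```bash
python3 -m crank '{"dp":[[0.4,3.7,0],[0.8,7.4,0],[1.2,11,0],[1.4,14.6,0.5],[1.4,14.6,1]],"turn":[[0,0,0.03],[0,0,0.03],[0,0,0.03],[0,0,0.03],[0,0,0.03]]}'
python3 -m crank '{"dp":[[0,0,0],[0,0,0]],"turn":[[0,0,0],[0,0,0]]}'
python3 - <<'E'
from h import *
s=monitor.observe();print(s["time_s"],s["tool_pos"],R.from_quat(s["orientation"]).as_matrix().round(3).tolist())
p=viewer.snapshot("wrist");cv2.imwrite("pics/w4.png",p["pixels"]);X=cloud(p);z=X[...,2]
m=(z>80)&(z<98)&(np.hypot(X[...,0]-521,X[...,1]+222)<40)
r=cv2.minAreaRect(X[m][:,:2].astype(np.float32));print(m.sum(),r)
print([(d["p"],ray(p,d["at"],77).round(1)) for d in spot_point("dial_grip",p)])
print(tool([*r[0],68]))
E
```

```text
time_s: 8.93
tool_pos: [519.4, -230.9, 151.7]
orientation: [1.0, 0.019, -0.0, 0.003]
ft_force: [0.1, -0.9, 0.6]
gripper_width: 85.3
grip_force: 0.0
time_s: 9.1
tool_pos: [518.9, -220.3, 151.4]
orientation: [1.0, 0.024, -0.002, -0.001]
ft_force: [-0.4, 0.5, 0.0]
gripper_width: 85.6
grip_force: 0.0
9.1 [ 518.93111551 -220.27626426  151.43381166] [[0.999, 0.047, -0.004], [0.047, -0.999, 0.002], [-0.003, -0.002, -1.0]]
1356 ((521.2347412109375, -220.60450744628906), (49.75812911987305, 11.66807746887207), 2.557034730911255)
[(0.58, array([ 519.3, -216.9,   77. ]))]
[0.13620771 0.14673716 8.45256426]
```

View pics/w4.png

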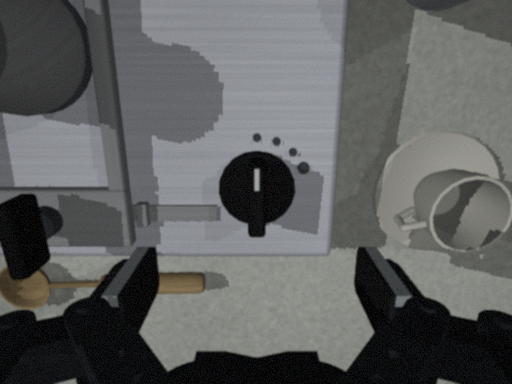

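The wrist view shows the dial at (257,193), with its white line pointing at the rest stud (257,137) and the third click stud at (303,168). It's aligned with the gripper, so I'll descend and grip.

```bash
python3 -m crank '{"dp":[[0.15,0.05,2.5],[0.15,0.05,5],[0.15,0.05,7],[0.15,0.05,8.4],[0.15,0.05,8.4]],"turn":[[0,0,0],[0,0,0],[0,0,0],[0,0,0],[0,0,0]]}'
for i in 1 2; do python3 -m crank '{"dp":[[0,0,0],[0,0,0],[0,0,0],[0,0,0],[0,0,0]],"turn":[[0,0,0],[0,0,0],[0,0,0],[0,0,0],[0,0,0]]}' -1 80;done
```

```text
time_s: 9.62
tool_pos: [520.1, -219.1, 66.7]
orientation: [1.0, 0.025, -0.002, -0.001]
ft_force: [-0.6, 1.2, 0.4]
gripper_width: 85.6
grip_force: 0.0
time_s: 10.03
tool_pos: [522.4, -221.8, 70.2]
orientation: [1.0, 0.024, 0.001, 0.0]
ft_force: [-1.1, -0.3, -1.0]
gripper_width: 25.5
grip_force: 0.0
time_s: 10.45
tool_pos: [522.1, -220.3, 70.3]
orientation: [1.0, 0.024, 0.0, -0.001]
ft_force: [-1.5, 4.0, 7.9]
gripper_width: 10.6
grip_force: 78.6
```

```bash
python3 -m crank '{"dp":[[0,0,0],[0,0,0],[0,0,0],[0,0,0],[0,0,0]],"turn":[[0,0,0.11],[0,0,0.22],[0,0,0.33],[0,0,0.44],[0,0,0.55]]}'
python3 -m crank '{"dp":[[0,0,0],[0,0,0],[0,0,0],[0,0,0],[0,0,0]],"turn":[[0,0,0.11],[0,0,0.22],[0,0,0.33],[0,0,0.44],[0,0,0.55]]}'
python3 -m crank '{"dp":[[0,0,0],[0,0,0],[0,0,0],[0,0,0],[0,0,0]],"turn":[[0,0,0.07],[0,0,0.07],[0,0,0.07],[0,0,0.07],[0,0,0.07]]}'
python3 - <<'E'
from h import *
s=monitor.observe();print(s["time_s"],s["tool_pos"],s["ft_force"],s["torque"],s["gripper_width"],R.from_quat(s["orientation"]).as_matrix()[:,0])
p=viewer.snapshot("wrist");cv2.imwrite("pics/w5.png",p["pixels"])
E
```

```text
time_s: 10.87
tool_pos: [521.9, -221.1, 70.3]
orientation: [0.968, -0.25, 0.0, -0.0]
ft_force: [-1.4, 2.2, 6.2]
gripper_width: 9.6
grip_force: 78.7
time_s: 11.28
tool_pos: [521.3, -221.7, 70.3]
orientation: [0.864, -0.504, -0.0, -0.0]
ft_force: [-4.0, 0.4, 7.8]
gripper_width: 10.4
grip_force: 78.9
time_s: 11.7
tool_pos: [521.2, -221.7, 70.3]
orientation: [0.847, -0.532, -0.0, -0.0]
ft_force: [-2.5, 0.2, 9.3]
gripper_width: 10.2
grip_force: 79.1
11.7 [ 521.20246428 -221.73027818   70.30354982] [-2.46640853  0.24352964  9.25776612] [0.12171672 0.70506906 0.1671394 ] 10.206425894009744 [ 4.34043614e-01 -9.00891629e-01 -6.43022252e-04]
```

View pics/w5.png

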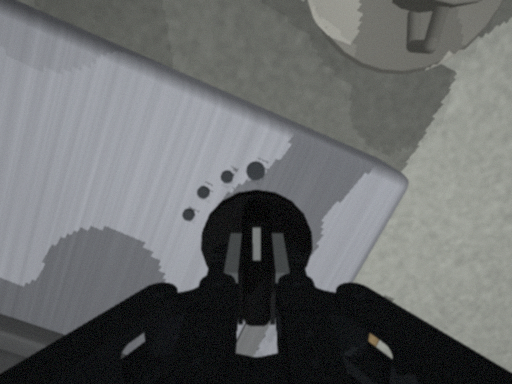

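The white line at (256,243) points at the third, larger stud (256,170), and the bar is held between the pads. I'll check the cradle and clamp once more, then hold.

```bash
python3 -m crank '{"dp":[[0,0,0],[0,0,0],[0,0,0],[0,0,0],[0,0,0]],"turn":[[0,0,0],[0,0,0],[0,0,0],[0,0,0],[0,0,0]]}'
python3 - <<'E'
from h import *
p=viewer.snapshot("scene");cv2.imwrite("pics/s6.png",p["pixels"])
X=cloud(p);z=X[...,2];m=(z>105)&(z<116)&(np.hypot(X[...,0]-494,X[...,1]+71)<35)
print(m.sum(),cv2.minAreaRect(X[m][:,:2].astype(np.float32)) if m.sum()>4 else 0)
for k,h in(("cezve_rim",132),("sugar_jar",0),("saucer_a",0),("tin",0),("spoon",0)):print(k,[ray(p,d["at"],h).round() for d in spot_point(k,p)[:2]])
E
```

```text
time_s: 12.17
tool_pos: [521.2, -221.7, 70.3]
orientation: [0.847, -0.532, -0.0, -0.0]
ft_force: [-2.6, 0.7, 7.8]
gripper_width: 10.5
grip_force: 79.1
63 ((495.5997314453125, -70.06961822509766), (50.695350646972656, 14.596087455749512), 4.548920631408691)
cezve_rim [array([605., -63., 132.])]
sugar_jar [array([482., 187.,   0.])]
saucer_a [array([632., 215.,   0.]), array([ 511., -380.,    0.])]
tin [array([ 696., -351.,    0.])]
spoon [array([ 682., -345.,    0.]), array([412., -84.,   0.])]
```

View pics/s6.png

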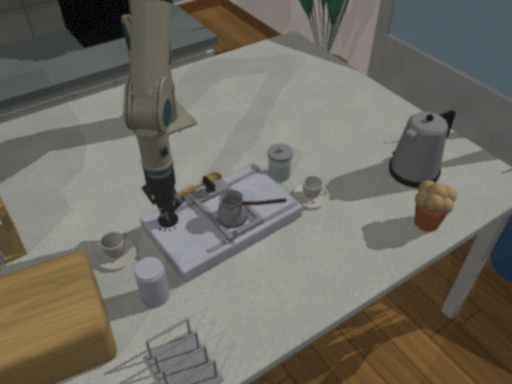

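The scene view shows the cezve at (232,207) over the ring, with no ring showing beside it. The clamp bar lies along the maker's x, the bystanders are in place, and the gripper is on the dial at (168,215).

```bash
python3 -c "
from cell import arm;print(arm.finish_job())"
```

```text
the job is handed in; nothing more can be done
None
```

The job is handed in, though the hand-in returned no verdict: by my measurements the cradle is home against its stop (14.6 N of contact force), the clamp is tight again at about 0.04 rad, and the gripper is holding the dial at the third click (about 1.17 rad).

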